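# Set the torch gas valve: shut, then two turns open, hand on the handle

## Task

Set the torch's gas valve, the one whose handwheel has an upright crank handle: turn it clockwise until it is fully closed against its stop, then back it off counter-clockwise exactly two full turns. Finish with the crank handle still gripped between the fingers, keeping the wheel still there, ready to shut the gas. Leave the small plain valve and everything else on the bench as they are.

Things in the scene. Friction and masses are not known exactly. Their poses are not given: they have to be found in the camera images.
- valve: The gas valve, fixed to the bench: square 75 mm steel foot, brass body, copper feed pipe 20 mm thick running 100 mm along its +x (low, 40 mm high at most), capped outlet reaching 58 mm along its -x. Origin on the bench surface, on the upright axis of its handwheel; z up. The steel handwheel (114 mm across, three spokes, rim top 93 mm and hub top 96 mm above the bench) turns level about this axis.
- wheel (a joint): Angle of that handwheel in rad: 0 = fully closed, against its stop; grows as it is opened, counter-clockwise seen from above, without wrapping (6.283 per turn; can open to 22). At 0 the crank handle stands on the valve's -x side; at angle q it stands at q counter-clockwise from there. It starts 0.7 to 1.8 turns open. Friction about 0.12 N m; it stays where it is left.
- handle: The crank handle: upright round wooden grip, 20 mm thick, 54 mm tall, on the rim of the handwheel 50 mm from the wheel's axis. Origin at the centre of its foot, 95 mm above the bench; its top is 149 mm above the bench. It spins freely on its own pin, so a gripper that holds it can go round with the wheel without turning itself.
- handle_grip (a point): Centre of the crank handle at the height to grip it, 128 mm above the bench, 35 mm above the rim of the wheel; moves round with the wheel, 50 mm from its axis.
- small_valve: A second, smaller valve, fixed to the bench, same kind of foot and pipe; plain four-spoke wheel 70 mm across without crank handle, top 80 mm above the bench. Origin on the bench surface under its wheel's axis. Not to be turned.
- small_wheel_rim (a point): A point on the rim of the small valve's wheel, 73 mm above the bench; must stay where it is.
- crucible: White ceramic cup, 52 mm across, 40 mm tall, beside the gas valve, origin under its centre; loose bystander, leave it where it is
- jar: Glass jar with steel lid, 46 mm across, 55 mm tall, beside the small valve, origin under its centre; loose bystander, leave it where it is
- bench_block: Steel block 70 x 70 x 25 mm, origin under its centre; loose bystander, leave it where it is
- bur_tray: Divided plastic tray 110 x 70 x 22 mm, origin under its centre; loose bystander, leave it where it is
- hammer: Small hammer lying flat, handle to its -x, less than 60 mm high; loose bystander, leave it where it is
- graver: Slim screwdriver-like hand tool lying flat along its x, less than 40 mm high; loose bystander, leave it where it is
- pliers: Pliers lying flat, 150 mm long, 12 mm high, jaws to +x; loose bystander, leave it where it is
Not all that is in view belongs to the job. What is shaped like the valve but blue is not meant.

How it is judged:
By the outcome, as a careful person would: the job done as asked, in the order asked, and still so for the second after the job is handed in, while the arm keeps its last pose, push and grip.
It also fails if it takes over 69 s, if anything falls off the work surface, if the arm or the gripper's body presses on something with over 40 N, if the wrist force passes 120 N, or if a joint passes its speed limit or range.

## Robot

A 7-joint arm with a two-finger parallel gripper is mounted at the origin on the work surface. World frame = base frame: x ahead of the robot, y to its left, z up, the work surface at z = 0. Lengths are in m, angles in rad, forces in N, time in s.
With the tool pointing down it reaches from about 0.4 to 0.85 m from the base axis. Payload 10.4 kg.
Tool frame: the origin (TCP) lies at the very end of the fingers, on their centre line; the grasp point (between the pads) lies 19 mm behind it; z points along the fingers, y is the line along which they close (so a half turn about z gives the same grasp; the last joint's range is limited). The gripper opens to 85 mm and grips with 20 to 120 N. Pads are 22 mm wide; open, the fingers measure 114 mm over their backs; the gripper's body (76 mm by 85 mm) begins 54 mm behind the grasp point. The pads swing forward as they close: fully open they stand 13 mm farther back than shut.
Start: joints at [1.213, 0.332, -0.065, 1.46, 0.022, 1.35, -0.088], TCP at [0.205, -0.59, 0.231] pointing down, gripper open.
Joint ranges: [-2.6, 2.6], [-0.5, 2.12], [-1.47, 1.34], [0.16, 2.42], [-1.27, 4.41], [0.06, 2.06], [-2.6, 2.6]. Speed limits (rad/s): [2.22, 2.22, 2.79, 2.79, 3.14, 3.14, 3.14].

## Interface

Orientations are given as a unit quaternion [x, y, z, w].
In Python, from workcell import * gives the robot as it stands.
- The arm moves only by the tool step_arm, never from a script. Its argument "commands" is one flat list of numbers, 7 for each row, row after row: the finger opening in mm, from 0 to 85.4, then the shift along the world's x, y, z as a fraction of full scale, then the turn, a rotation vector about the world's x, y, z as a fraction of full scale. A call has exactly 10 rows; each row is the pose to reach, as a shift and turn from the pose commanded when the call began, turning the shorter way round; what a row does not reach only later rows make up. Full scale, the value 1, is 0.6 m for a shift and pi rad for a turn. A row lasts 1/8 s, in which the tool goes at most 62.5 mm and 10.7 degrees, less where a joint would pass 70% of its speed; a pose out of reach is approached as far as the arm can. A call with a number of a shift or a turn outside -1 to 1 is refused whole. A call with a gripper value outside its range is refused whole. The fingers move at their own pace and stop on an object; "squeeze" is the grip in N (left out, the last holds). Time passes only in rows, so rows that repeat a pose let the fingers close, or fill a call up. It gives the time, the measured TCP pose, the force, the opening and the grip force at its end, in the units of the state.
- get_obs(): the state, without advancing time (a new reading comes with each control period).
- camera(name): name is "scene" or "side" or "wrist"; returns the picture (480x640x3 uint8, red, green, blue); there is no depth.
- camera_params(name): a dict with "mtx" (3x3 intrinsics, pixels), "extrinsics" (4x4, takes a point from world to camera coordinates); the wrist camera has in their place "tool_from_camera" (4x4, takes a point from camera to tool coordinates, whose origin is the TCP and whose axes are the flange's). Camera axes: x right, y down, z forward; pixel columns grow to the right and rows downward; lengths in m; the calibration is good to about 2 mm. A picture is of the moment at which its call begins: read the wrist's pose just before it. camera_params takes no time and is no camera call.
- hand_in(): hands the job in; it is judged then, once.
The state is a dict: "clock": time; "joint_pos": joint angles; "joint_velocities": joint speeds; "tau": joint torques, N m; "position": TCP position; "ee_rot": TCP orientation; "ft_force": force on the tool from outside, world axes, zero at the start; "torque": the same for the moment, N m; "grip_width": opening from 0.0 (shut) to 1.0 (fully open); "grasp_force": force on a finger pad.
Only numpy, scipy, OpenCV 4.12 (cv2) and the standard library are available. Lean on these libraries where they do the work, as an engineer would, in place of code of your own. Each camera call takes 0.05 s, during which the arm holds its last target. There are 200 camera calls.

## Working session

There is one attempt and no reset: what is moved stays moved. The work goes in short steps, Python scripts to look and compute and a tool call to move; the robot and the scene stay as the last step left them, time stands still between calls to the robot, and variables do not carry over. Pictures are saved under pics/ and viewed, at most 10 in all, crops included, and the job is handed in when it is done.

Besides the shell and the picture viewer there is one more tool, called after ">>>" as a command line: name --argument value ..., lists and objects as JSON in quotes. step_arm: Moves the arm, as the interface text tells. Its arguments: {"type":"object","properties":{"commands":{"type":"array","items":{"type":"number"}},"squeeze":{"type":"number"}},"required":["commands"]}

```bash
mkdir -p pics
python3 - <<'E'
from workcell import *
import cv2,numpy as np
o=get_obs();print({k:np.round(v,3) for k,v in o.items()})
for n in("scene","side","wrist"):
    im=camera(n);cv2.imwrite(f"pics/{n}0.png",im[:,:,::-1]);p=camera_params(n)
    print(n,{k:np.round(v,4).tolist() for k,v in p.items()})
E
```

```text
{'clock': np.float64(0.0), 'joint_pos': array([ 1.213,  0.333, -0.065,  1.461,  0.022,  1.35 , -0.089]), 'joint_velocities': array([-0.001,  0.001, -0.   , -0.   ,  0.   , -0.001, -0.   ]), 'tau': array([-1.0000e-03, -6.2546e+01,  4.9000e-02, -3.9161e+01,  1.6000e-02,
        1.0000e-02, -0.0000e+00]), 'position': array([ 0.205, -0.59 ,  0.231]), 'ee_rot': array([ 0.986,  0.167, -0.   , -0.001]), 'ft_force': array([-0.427, -0.103,  0.355]), 'torque': array([-0.034, -0.023,  0.034]), 'grasp_force': np.float64(0.0), 'grip_width': np.float64(1.002)}
scene {'mtx': [[498.8966, 0.0, 316.4452], [0.0, 498.8966, 238.8358], [0.0, 0.0, 1.0]], 'extrinsics': [[-0.5839, 0.8117, 0.0136, 0.2962], [0.4219, 0.3177, -0.8492, -0.1456], [-0.6936, -0.49, -0.528, 1.8681], [0.0, 0.0, 0.0, 1.0]]}
side {'mtx': [[519.9411, 0.0, 311.2862], [0.0, 519.9411, 242.6682], [0.0, 0.0, 1.0]], 'extrinsics': [[-0.9115, -0.4111, 0.0146, 0.5051], [-0.2817, 0.5977, -0.7506, 0.2229], [0.2999, -0.6882, -0.6606, 1.5171], [0.0, 0.0, 0.0, 1.0]]}
wrist {'mtx': [[429.8575, 0.0, 327.2486], [0.0, 429.8575, 241.6884], [0.0, 0.0, 1.0]], 'tool_from_camera': [[-0.0009, -0.9513, -0.3082, 0.079], [1.0, -0.0009, -0.0002, -0.0021], [-0.0001, -0.3082, 0.9513, -0.1423], [0.0, 0.0, 0.0, 1.0]]}
```

View pics/scene0.png

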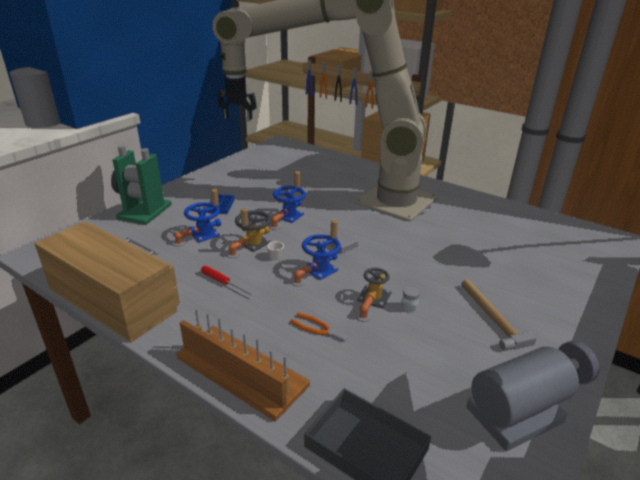

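View pics/side0.png

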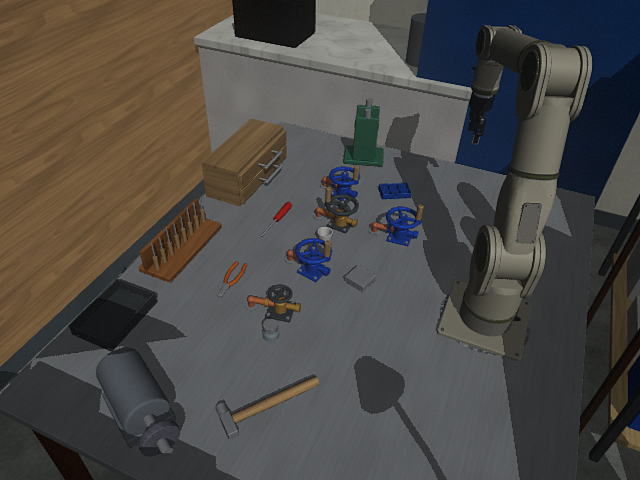

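The true gas valve (dark wheel, brass body) is at about scene (254,222) and side (342,205), with three blue lookalikes around it. I'll zoom in on both views.

```bash
cat > h.py <<'E'
from workcell import *
import cv2,numpy as np
from scipy.spatial.transform import Rotation as R
def KP(n):
    p=camera_params(n);return np.array(p["mtx"]),np.array(p["extrinsics"])
def ray(n,uv):
    K,E=KP(n);d=E[:3,:3].T@np.linalg.solve(K,[*uv,1]);return -E[:3,:3].T@E[:3,3],d
def onz(n,uv,z):
    c,d=ray(n,uv);return c+d*(z-c[2])/d[2]
def tri(a,b):
    (c,d),(e,f)=ray("scene",a),ray("side",b)
    s=np.linalg.lstsq(np.c_[d,-f],e-c,rcond=None)[0];p,q=c+s[0]*d,e+s[1]*f
    return (p+q)/2,np.linalg.norm(p-q)
def proj(n,X):
    K,E=KP(n);q=K@(E[:3,:3]@X+E[:3,3]);return q[:2]/q[2]
E
python3 - <<'E'
import cv2,numpy as np
a=cv2.imread("pics/scene0.png")[170:290,165:295];b=cv2.imread("pics/side0.png")[160:280,280:410]
f=lambda x:cv2.resize(x[:, :130],(400,369),interpolation=cv2.INTER_CUBIC)
cv2.imwrite("pics/z.png",np.hstack([f(a),f(b)]))
E
```

```text
(no output)
```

View pics/z.png

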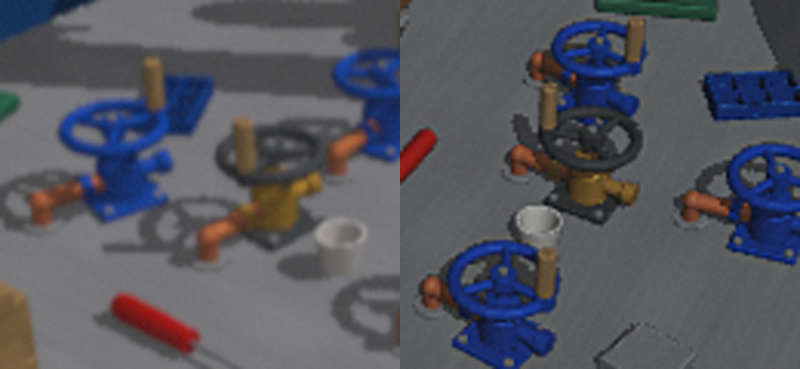

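Zoom: the gas valve's handle runs from (243,121) to (249,170) in the left crop and from (547,87) to (551,127) in the right. The hub is at (270,152) left and (594,137) right. One lookalike stands on each side of it.

Run:
```python
from h import *
s=400/130
A=lambda x,y:(165+x/s,170+y/s); B=lambda x,y:(280+(x-400)/s,160+y/s)
for n,a,b in [("top",(243,121),(547,87)),("foot",(249,170),(551,127)),("hub",(270,152),(594,137)),("elbow",(208,245),(517,163)),("outlet",(316,183),(630,190)),
 ("blueA top",(152,62),(636,23)),("blueA hub",(115,127),(598,43)),("crucible",(340,225),(538,213))]:
    X,e=tri(A(*a),B(*b));print(n,X.round(3),round(e,4))
print("hub z.096",onz("scene",A(270,152),.094),onz("side",B(594,137),.094))
# other blue valves (approx): B near (322,245) scene / (312,248) side ; C (289,190)/(402,213)
for n,a,b in [("Bhub",(322,243),(312.5,247)),("Btop",(334,222),(328,242)),("Chub",(289.5,192),(402,213)),("Ctop",(297,172.5),(420,206)),("small",(376,276),(279,293))]:
    X,e=tri(a,b);print(n,X.round(3),round(e,4))
```

```text
top [ 0.591 -0.209  0.149] 0.0036
foot [ 0.586 -0.212  0.093] 0.0071
hub [ 0.539 -0.225  0.086] 0.0046
elbow [ 0.631 -0.229  0.018] 0.0009
outlet [ 0.488 -0.212  0.033] 0.0113
blueA top [ 0.549 -0.375  0.146] 0.0026
blueA hub [ 0.599 -0.388  0.091] 0.0113
crucible [ 0.559 -0.118  0.05 ] 0.005
hub z.096 [ 0.55160501 -0.21193229  0.094     ] [ 0.53610039 -0.21900178  0.094     ]
Bhub [0.537 0.036 0.1  ] 0.0101
Btop [0.485 0.041 0.146] 0.0074
Chub [ 0.338 -0.241  0.101] 0.0129
Ctop [ 0.284 -0.246  0.148] 0.0045
small [0.555 0.227 0.075] 0.0058
```

>>> step_arm --commands '[85, 0, 0, 0.1, 0, 0, 0, 85, 0.06, 0.07, 0.2, 0, 0, 0, 85, 0.13, 0.14, 0.2, 0, 0, 0, 85, 0.2, 0.22, 0.2, 0, 0, 0, 85, 0.27, 0.3, 0.2, 0, 0, 0, 85, 0.34, 0.38, 0.2, 0, 0, 0, 85, 0.41, 0.46, 0.2, 0, 0, 0, 85, 0.48, 0.54, 0.18, 0, 0, 0, 85, 0.52, 0.6, 0.16, 0, 0, 0, 85, 0.54, 0.63, 0.15, 0, 0, 0]'

```text
clock: 1.4
position: [0.531, -0.2079, 0.3202]
ee_rot: [0.986, 0.169, -0.0, -0.001]
ft_force: [-0.6, -0.4, 1.3]
grip_width: 0.992
grasp_force: 0.0
```

Run:
```python
from h import *
o=get_obs();im=camera("wrist");cv2.imwrite("pics/w1.png",im[:,:,::-1])
np.savez("w1.npz",p=o["position"],q=o["ee_rot"]);print(o["clock"],o["position"],o["ee_rot"],o["ft_force"],o["joint_pos"])
```

```text
1.4 [ 0.53095627 -0.20791978  0.32020988] [ 9.85555637e-01  1.69349133e-01 -2.38247130e-04 -9.49032384e-04] [-0.56996102 -0.39433171  1.29881097] [ 0.63879242  0.20718338 -0.40822616  1.44569638  0.08036464  1.50671316
 -0.99732735]
```

View pics/w1.png

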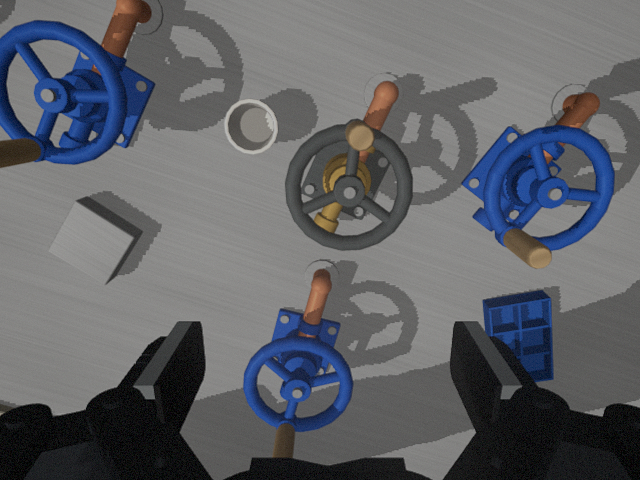

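Wrist view: the gas valve's wheel is centred at about (349,187), with the hub at (349,193). The handle is at (360,134), and the pipe runs to (387,92).

```bash
cat >> h.py <<'E'
def wonz(uv,z,p,q):
    c=camera_params("wrist");T=np.array(c["tool_from_camera"]);r=R.from_quat(q).as_matrix()
    d=r@T[:3,:3]@np.linalg.solve(np.array(c["mtx"]),[*uv,1]);o=r@T[:3,3]+p
    return o+d*(z-o[2])/d[2]
def wproj(X,p,q):
    c=camera_params("wrist");T=np.array(c["tool_from_camera"]);r=R.from_quat(q).as_matrix()
    v=np.linalg.inv(T)@np.r_[r.T@(X-p),1];v=np.array(c["mtx"])@v[:3];return v[:2]/v[2]
E
python3 - <<'E'
from h import *
w=np.load("w1.npz");p,q=w["p"],w["q"]
im=cv2.imread("pics/w1.png");g=im[100:270,270:430];hsv=cv2.cvtColor(g,cv2.COLOR_BGR2HSV)
wood=cv2.inRange(hsv,(10,60,60),(22,160,255))
n,l,st,c=cv2.connectedComponentsWithStats(wood)
for i in range(1,n):
    if st[i,4]>40:print("wood",st[i]+[270,100,0,0,0],c[i]+[270,100])
rim=[]
for a in np.arange(0,360,3):   # rim outer edge: dark->light along radial lines
    u=np.array([np.cos(np.radians(a)),np.sin(np.radians(a))])
    pr=[int(cv2.cvtColor(im,cv2.COLOR_BGR2GRAY)[tuple((np.array([349,186.])+r*u)[::-1].round().astype(int))]) for r in range(54,72)]
    k=np.argmax(np.diff(pr))
    if np.diff(pr)[k]>20: rim.append(np.array([349,186.])+(54.5+k)*u)
rim=np.array(rim,np.float32);e=cv2.fitEllipse(rim);print(len(rim),e)
P=np.array([wonz(x,.087,p,q) for x in rim])
A=np.c_[2*P[:,:2],np.ones(len(P))];s=np.linalg.lstsq(A,(P[:,:2]**2).sum(1),rcond=None)[0]
print("axis",s[:2],"rad",np.sqrt(s[2]+s[:2]@s[:2]))
print("hub",wonz((349,193),.096,p,q),"elbow",wonz((387,90),.035,p,q), wonz((381,92),0,p,q))
for uv in [(360,138),(360,134),(361,132)]: print("handle top",wonz(uv,.149,p,q))
for z in(.095,.149):print(z,wproj(np.array([.589,-.21,z]),p,q))
E
```

```text
wood [ 345  100   50   95 1546] [366.11707633 137.6228978 ]
wood [322 153  25  41 619] [333.66558966 171.13570275]
wood [313 201  30  32 558] [328.44982079 216.82258065]
117 ((348.69482421875, 186.24795532226562), (126.63263702392578, 128.83338928222656), 37.932613372802734)
axis [ 0.54205862 -0.2212655 ] rad 0.056594222178369076
hub [ 0.54056991 -0.22172945  0.096     ] elbow [ 0.63360676 -0.22824752  0.035     ] [ 0.63215343 -0.22717988  0.        ]
handle top [ 0.58965013 -0.20925893  0.149     ]
handle top [ 0.59223562 -0.20827715  0.149     ]
handle top [ 0.59375873 -0.20845576  0.149     ]
0.095 [355.96935156 133.93404511]
0.149 [360.64956683 139.23939976]
```

>>> step_arm --commands '[85, 0.05, 0, 0, 0, 0, 0, 85, 0.1, 0, 0, 0, 0, 0, 85, 0.1, 0, -0.07, 0, 0, 0, 85, 0.1, 0, -0.14, 0, 0, 0, 85, 0.1, 0, -0.2, 0, 0, 0, 85, 0.1, 0, -0.25, 0, 0, 0, 85, 0.1, 0, -0.26, 0, 0, 0, 85, 0.1, 0, -0.26, 0, 0, 0, 85, 0.1, 0, -0.26, 0, 0, 0, 85, 0.1, 0, -0.26, 0, 0, 0]'

```text
clock: 2.7
position: [0.5899, -0.2125, 0.1665]
ee_rot: [0.986, 0.167, 0.001, 0.0]
ft_force: [0.7, 0.0, 0.1]
grip_width: 0.998
grasp_force: 0.0
```

Run:
```python
from h import *
o=get_obs();im=camera("wrist");cv2.imwrite("pics/w2.png",im[:,:,::-1])
p,q=o["position"],o["ee_rot"];print(o["clock"],p,q,o["ft_force"])
print(wproj(np.array([.59,-.209,.149]),p,q),wproj(np.array([.59,-.209,.095]),p,q))
```

```text
2.7 [ 0.58991379 -0.21246658  0.16650969] [9.86024552e-01 1.66597628e-01 7.64631961e-04 4.77151153e-04] [0.6917604  0.04947379 0.08546469]
[324.53350772 302.12339912] [325.0182804 257.1297773]
```

View pics/w2.png

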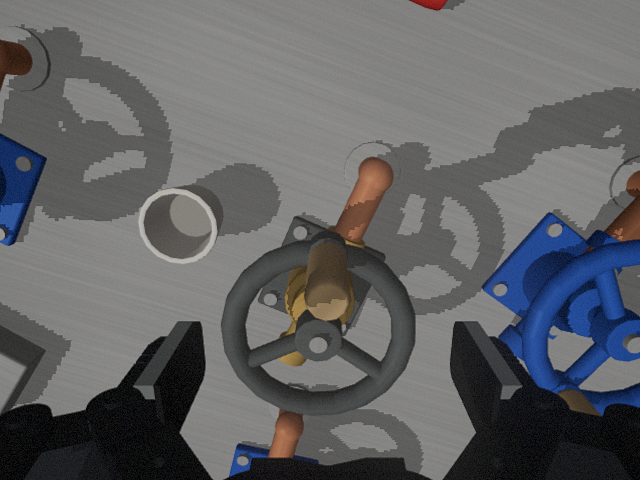

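Close up, the handle top is at (329,300), within 2 mm of the prediction, and the hub is at (318,345). Descending and gripping.

Run:
```python
from h import *
p,q=np.array([.58991,-.21247,.16651]),np.array([9.86024552e-01,1.66597628e-01,7.64631961e-04,4.77151153e-04])
print("hub",wonz((318,345),.096,p,q),"top",wonz((329,300),.149,p,q),"elbow",wonz((372,180),0.01,p,q))
im=cv2.cvtColor(cv2.imread("pics/w2.png"),cv2.COLOR_BGR2GRAY)
P=np.array([wonz(x,.087,p,q) for x in [(222,317),(415,317),(318,414.5),(387,385),(250,385)]])
A=np.c_[2*P[:,:2],np.ones(len(P))];s=np.linalg.lstsq(A,(P[:,:2]**2).sum(1),rcond=None)[0]
print("axis",s[:2],"rad",np.sqrt(s[2]+s[:2]@s[:2]))
```

```text
hub [ 0.53923282 -0.22233452  0.096     ] top [ 0.59149633 -0.21041739  0.149     ] elbow [ 0.62562372 -0.23108967  0.01      ]
axis [ 0.54180759 -0.22156369] rad 0.05604833805829742
```

>>> step_arm --commands '[85, 0, 0, -0.04, 0, 0, 0, 85, 0, 0, -0.07, 0, 0, 0, 85, 0, 0, -0.096, 0, 0, 0, 85, 0, 0, -0.096, 0, 0, 0, 15, 0, 0, -0.096, 0, 0, 0, 10, 0, 0, -0.096, 0, 0, 0, 10, 0, 0, -0.096, 0, 0, 0, 10, 0, 0, -0.096, 0, 0, 0, 10, 0, 0, -0.096, 0, 0, 0, 10, 0, 0, -0.096, 0, 0, 0]' --squeeze 60

```text
clock: 4.0
position: [0.5896, -0.2124, 0.1083]
ee_rot: [0.986, 0.167, 0.0, 0.0]
ft_force: [-1.6, -0.0, 5.8]
grip_width: 0.22
grasp_force: 58.6
```

```bash
cat > arc.py <<'E'
import numpy as np,sys
from workcell import get_obs
def arc(a0,d,ref=None,c=(.5415,-.222),r=.05):
    p=get_obs()["position"] if ref is None else ref
    for k in range(1,11):
        a=np.radians(a0+k*d);print([round((c[0]+r*np.cos(a)-p[0])/.6,3),round((c[1]+r*np.sin(a)-p[1])/.6,3)],end=" ")
    print()
E
python3 -c "
from arc import *
arc(11.3,-18)
arc(-168.7,-18,ref=(.5415+.05*np.cos(np.radians(-168.7)),-.222+.05*np.sin(np.radians(-168.7))))"
```

```text
[np.float64(0.003), np.float64(-0.026)] [np.float64(-0.005), np.float64(-0.051)] [np.float64(-0.019), np.float64(-0.073)] [np.float64(-0.039), np.float64(-0.089)] [np.float64(-0.064), np.float64(-0.098)] [np.float64(-0.09), np.float64(-0.099)] [np.float64(-0.115), np.float64(-0.092)] [np.float64(-0.137), np.float64(-0.077)] [np.float64(-0.153), np.float64(-0.057)] [np.float64(-0.162), np.float64(-0.032)] 
[np.float64(-0.001), np.float64(0.026)] [np.float64(0.006), np.float64(0.051)] [np.float64(0.02), np.float64(0.073)] [np.float64(0.041), np.float64(0.089)] [np.float64(0.065), np.float64(0.098)] [np.float64(0.091), np.float64(0.099)] [np.float64(0.117), np.float64(0.092)] [np.float64(0.138), np.float64(0.078)] [np.float64(0.154), np.float64(0.057)] [np.float64(0.163), np.float64(0.033)]
```

>>> step_arm --commands '[10, 0.003, -0.026, 0, 0, 0, 0, 10, -0.005, -0.051, 0, 0, 0, 0, 10, -0.019, -0.073, 0, 0, 0, 0, 10, -0.039, -0.089, 0, 0, 0, 0, 10, -0.064, -0.098, 0, 0, 0, 0, 10, -0.09, -0.099, 0, 0, 0, 0, 10, -0.115, -0.092, 0, 0, 0, 0, 10, -0.137, -0.077, 0, 0, 0, 0, 10, -0.153, -0.057, 0, 0, 0, 0, 10, -0.162, -0.032, 0, 0, 0, 0]'

```text
clock: 5.25
position: [0.4915, -0.2322, 0.1082]
ee_rot: [0.986, 0.166, 0.0, 0.001]
ft_force: [5.3, -2.9, 3.7]
grip_width: 0.219
grasp_force: 59.2
```

```bash
python3 -c "
from h import *
o=get_obs();print({k:np.round(v,3) for k,v in o.items()})
im=camera('wrist');cv2.imwrite('pics/w3.png',im[:,:,::-1]);print(get_obs()['position'],get_obs()['ft_force'])"
```

```text
{'clock': np.float64(5.25), 'joint_pos': array([ 0.709,  0.288, -0.405,  1.807,  0.13 ,  1.071, -0.981]), 'joint_velocities': array([-0.086, -0.174, -0.087,  0.222, -0.058, -0.081, -0.153]), 'tau': array([  0.215, -48.733,  -3.744, -31.223,  -0.382,   1.62 ,   0.428]), 'position': array([ 0.491, -0.232,  0.108]), 'ee_rot': array([0.986, 0.166, 0.   , 0.001]), 'ft_force': array([ 5.313, -2.91 ,  3.749]), 'torque': array([-0.528, -1.286,  0.011]), 'grasp_force': np.float64(59.227), 'grip_width': np.float64(0.219)}
[ 0.49131515 -0.22943204  0.108101  ] [-4.54279484 -0.10597077 11.17320337]
```

View pics/w3.png

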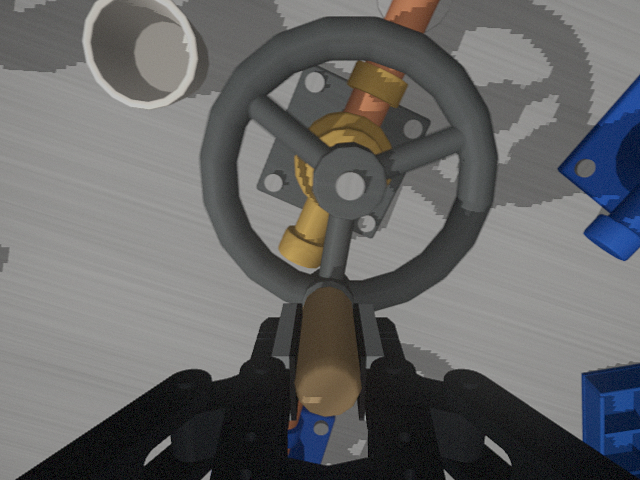

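The handle sits firmly in the fingers at (328,350), and the wheel has turned half a turn with it under low forces. Continuing.

>>> step_arm --commands '[10, -0.001, 0.026, 0, 0, 0, 0, 10, 0.006, 0.051, 0, 0, 0, 0, 10, 0.02, 0.073, 0, 0, 0, 0, 10, 0.041, 0.089, 0, 0, 0, 0, 10, 0.065, 0.098, 0, 0, 0, 0, 10, 0.091, 0.099, 0, 0, 0, 0, 10, 0.117, 0.092, 0, 0, 0, 0, 10, 0.138, 0.078, 0, 0, 0, 0, 10, 0.154, 0.057, 0, 0, 0, 0, 10, 0.163, 0.033, 0, 0, 0, 0]'

```text
clock: 6.55
position: [0.5894, -0.2112, 0.1081]
ee_rot: [0.986, 0.167, -0.001, -0.0]
ft_force: [-8.5, 0.7, 13.9]
grip_width: 0.215
grasp_force: 60.9
```

```bash
python3 -c "
from h import *
from arc import *
o=get_obs();print(o['position'],o['ft_force'])
f=lambda a:(.5415+.05*np.cos(np.radians(a)),-.222+.05*np.sin(np.radians(a)))
arc(11.3,-16,ref=f(11.3))
arc(-148.7,-6,ref=f(-148.7))"
```

```text
[ 0.5894157  -0.21115867  0.10808716] [-8.50558604  0.66438698 13.87107861]
[np.float64(0.001), np.float64(-0.023)] [np.float64(-0.004), np.float64(-0.046)] [np.float64(-0.015), np.float64(-0.066)] [np.float64(-0.031), np.float64(-0.083)] [np.float64(-0.051), np.float64(-0.094)] [np.float64(-0.074), np.float64(-0.099)] [np.float64(-0.097), np.float64(-0.098)] [np.float64(-0.119), np.float64(-0.091)] [np.float64(-0.138), np.float64(-0.078)] [np.float64(-0.153), np.float64(-0.06)] 
[np.float64(-0.004), np.float64(0.008)] [np.float64(-0.007), np.float64(0.016)] [np.float64(-0.01), np.float64(0.024)] [np.float64(-0.011), np.float64(0.033)] [np.float64(-0.012), np.float64(0.041)] [np.float64(-0.012), np.float64(0.05)] [np.float64(-0.011), np.float64(0.059)] [np.float64(-0.009), np.float64(0.067)] [np.float64(-0.006), np.float64(0.075)] [np.float64(-0.002), np.float64(0.083)]
```

>>> step_arm --commands '[10, 0.001, -0.023, 0, 0, 0, 0, 10, -0.004, -0.046, 0, 0, 0, 0, 10, -0.015, -0.066, 0, 0, 0, 0, 10, -0.031, -0.083, 0, 0, 0, 0, 10, -0.051, -0.094, 0, 0, 0, 0, 10, -0.074, -0.099, 0, 0, 0, 0, 10, -0.097, -0.098, 0, 0, 0, 0, 10, -0.119, -0.091, 0, 0, 0, 0, 10, -0.138, -0.078, 0, 0, 0, 0, 10, -0.153, -0.06, 0, 0, 0, 0]'

```text
clock: 7.8
position: [0.4975, -0.2488, 0.1082]
ee_rot: [0.986, 0.166, -0.0, 0.001]
ft_force: [2.3, -3.0, 6.1]
grip_width: 0.215
grasp_force: 60.3
```

>>> step_arm --commands '[10, -0.004, 0.008, 0, 0, 0, 0, 10, -0.007, 0.016, 0, 0, 0, 0, 10, -0.01, 0.024, 0, 0, 0, 0, 10, -0.011, 0.033, 0, 0, 0, 0, 10, -0.012, 0.041, 0, 0, 0, 0, 10, -0.012, 0.041, 0, 0, 0, 0, 10, -0.012, 0.041, 0, 0, 0, 0, 10, -0.012, 0.041, 0, 0, 0, 0, 10, -0.012, 0.041, 0, 0, 0, 0, 10, -0.012, 0.041, 0, 0, 0, 0]'

```text
clock: 9.05
position: [0.491, -0.2224, 0.1081]
ee_rot: [0.986, 0.167, -0.0, -0.0]
ft_force: [-1.2, 0.8, 9.1]
grip_width: 0.223
grasp_force: 60.6
```

>>> step_arm --commands '[10, 0, 0.003, 0, 0, 0, 0, 10, 0, 0.006, 0, 0, 0, 0, 10, 0, 0.009, 0, 0, 0, 0, 10, 0, 0.012, 0, 0, 0, 0, 10, 0, 0.012, 0, 0, 0, 0, 10, 0, 0.012, 0, 0, 0, 0, 10, 0, 0.012, 0, 0, 0, 0, 10, 0, 0.012, 0, 0, 0, 0, 10, 0, 0.012, 0, 0, 0, 0, 10, 0, 0.012, 0, 0, 0, 0]'

```text
clock: 10.3
position: [0.4911, -0.2193, 0.1082]
ee_rot: [0.986, 0.165, 0.0, 0.002]
ft_force: [2.8, -13.5, 1.4]
grip_width: 0.219
grasp_force: 59.9
```

The y force is −13.5 N and the wheel has stopped where expected (about 177°). I'll push slightly more to confirm it's the stop.

>>> step_arm --commands '[10, 0, 0.003, 0, 0, 0, 0, 10, 0, 0.005, 0, 0, 0, 0, 10, 0, 0.005, 0, 0, 0, 0, 10, 0, 0.005, 0, 0, 0, 0, 10, 0, 0.005, 0, 0, 0, 0, 10, 0, 0.005, 0, 0, 0, 0, 10, 0, 0.005, 0, 0, 0, 0, 10, 0, 0.005, 0, 0, 0, 0, 10, 0, 0.005, 0, 0, 0, 0, 10, 0, 0.005, 0, 0, 0, 0]'

```text
clock: 11.55
position: [0.491, -0.219, 0.1083]
ee_rot: [0.986, 0.164, 0.001, 0.004]
ft_force: [4.9, -22.6, -3.0]
grip_width: 0.219
grasp_force: 59.8
```

```bash
python3 -c "
from h import *
o=get_obs();p,q=o['position'],o['ee_rot'];print(p,q,o['ft_force'])
im=camera('wrist');cv2.imwrite('pics/w4.png',im[:,:,::-1]);np.savez('w4.npz',p=p,q=q)"
```

```text
[ 0.49103763 -0.21904031  0.10827597] [9.86402806e-01 1.64296717e-01 7.02850609e-04 3.94962124e-03] [  4.94826649 -22.60623077  -2.98342555]
```

View pics/w4.png

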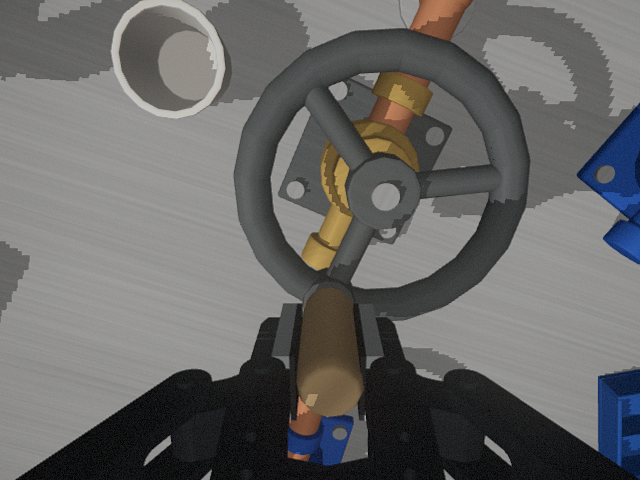

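The spoke under the handle now lies over the outlet, in line with the pipe. A force of 22.6 N moved it only 0.3 mm, so the valve is against its stop at TCP (0.491, −0.219). Next, two turns counter-clockwise.

```bash
python3 -c "
from arc import *
c=(.541,-.2215)
f=lambda a:(c[0]+.05*np.cos(np.radians(a)),c[1]+.05*np.sin(np.radians(a)))
arc(177,18,ref=(.4915,-.2125),c=c)
arc(-3,18,ref=f(-3),c=c)
arc(177,18,ref=f(177),c=c)
arc(-3,16,ref=f(-3),c=c)" | sed 's/np.float64//g'
```

```text
[(0.002), (-0.037)] [(0.013), (-0.06)] [(0.03), (-0.08)] [(0.053), (-0.093)] [(0.078), (-0.098)] [(0.104), (-0.095)] [(0.128), (-0.085)] [(0.147), (-0.067)] [(0.16), (-0.045)] [(0.166), (-0.019)] 
[(-0.003), (0.026)] [(-0.013), (0.05)] [(-0.031), (0.069)] [(-0.053), (0.082)] [(-0.079), (0.088)] [(-0.105), (0.085)] [(-0.129), (0.074)] [(-0.148), (0.057)] [(-0.161), (0.034)] [(-0.166), (0.009)] 
[(0.003), (-0.026)] [(0.013), (-0.05)] [(0.031), (-0.069)] [(0.053), (-0.082)] [(0.079), (-0.088)] [(0.105), (-0.085)] [(0.129), (-0.074)] [(0.148), (-0.057)] [(0.161), (-0.034)] [(0.166), (-0.009)] 
[(-0.002), (0.023)] [(-0.01), (0.045)] [(-0.024), (0.063)] [(-0.043), (0.077)] [(-0.064), (0.086)] [(-0.088), (0.088)] [(-0.11), (0.083)] [(-0.131), (0.073)] [(-0.148), (0.057)] [(-0.16), (0.037)]
```

>>> step_arm --commands '[10, 0.002, -0.037, 0, 0, 0, 0, 10, 0.013, -0.06, 0, 0, 0, 0, 10, 0.03, -0.08, 0, 0, 0, 0, 10, 0.053, -0.093, 0, 0, 0, 0, 10, 0.078, -0.098, 0, 0, 0, 0, 10, 0.104, -0.095, 0, 0, 0, 0, 10, 0.128, -0.085, 0, 0, 0, 0, 10, 0.147, -0.067, 0, 0, 0, 0, 10, 0.16, -0.045, 0, 0, 0, 0, 10, 0.166, -0.019, 0, 0, 0, 0]'

```text
clock: 12.85
position: [0.5911, -0.2246, 0.1082]
ee_rot: [0.986, 0.166, 0.0, 0.001]
ft_force: [-5.6, -3.6, 11.6]
grip_width: 0.218
grasp_force: 61.5
```

>>> step_arm --commands '[10, -0.003, 0.026, 0, 0, 0, 0, 10, -0.013, 0.05, 0, 0, 0, 0, 10, -0.031, 0.069, 0, 0, 0, 0, 10, -0.053, 0.082, 0, 0, 0, 0, 10, -0.079, 0.088, 0, 0, 0, 0, 10, -0.105, 0.085, 0, 0, 0, 0, 10, -0.129, 0.074, 0, 0, 0, 0, 10, -0.148, 0.057, 0, 0, 0, 0, 10, -0.161, 0.034, 0, 0, 0, 0, 10, -0.166, 0.009, 0, 0, 0, 0]'

```text
clock: 14.1
position: [0.4912, -0.2178, 0.1082]
ee_rot: [0.986, 0.167, 0.0, -0.0]
ft_force: [3.8, 3.2, 6.9]
grip_width: 0.217
grasp_force: 61.2
```

Tracking is good and the first turn is done. Second turn.

>>> step_arm --commands '[10, 0.003, -0.026, 0, 0, 0, 0, 10, 0.013, -0.05, 0, 0, 0, 0, 10, 0.031, -0.069, 0, 0, 0, 0, 10, 0.053, -0.082, 0, 0, 0, 0, 10, 0.079, -0.088, 0, 0, 0, 0, 10, 0.105, -0.085, 0, 0, 0, 0, 10, 0.129, -0.074, 0, 0, 0, 0, 10, 0.148, -0.057, 0, 0, 0, 0, 10, 0.161, -0.034, 0, 0, 0, 0, 10, 0.166, -0.009, 0, 0, 0, 0]'

```text
clock: 15.35
position: [0.5911, -0.2246, 0.1082]
ee_rot: [0.986, 0.166, 0.0, 0.001]
ft_force: [-4.4, -2.9, 10.3]
grip_width: 0.219
grasp_force: 61.6
```

>>> step_arm --commands '[10, -0.002, 0.023, 0, 0, 0, 0, 10, -0.01, 0.045, 0, 0, 0, 0, 10, -0.024, 0.063, 0, 0, 0, 0, 10, -0.043, 0.077, 0, 0, 0, 0, 10, -0.064, 0.086, 0, 0, 0, 0, 10, -0.088, 0.088, 0, 0, 0, 0, 10, -0.11, 0.083, 0, 0, 0, 0, 10, -0.131, 0.073, 0, 0, 0, 0, 10, -0.148, 0.057, 0, 0, 0, 0, 10, -0.16, 0.037, 0, 0, 0, 0]'

```text
clock: 16.6
position: [0.4958, -0.202, 0.1083]
ee_rot: [0.986, 0.167, 0.002, 0.0]
ft_force: [10.4, -0.7, -0.2]
grip_width: 0.222
grasp_force: 60.4
```

>>> step_arm --commands '[10, -0.004, -0.01, 0, 0, 0, 0, 10, -0.006, -0.02, 0, 0, 0, 0, 10, -0.007, -0.028, 0, 0, 0, 0, 10, -0.007, -0.028, 0, 0, 0, 0, 10, -0.007, -0.028, 0, 0, 0, 0, 10, -0.007, -0.028, 0, 0, 0, 0, 10, -0.007, -0.028, 0, 0, 0, 0, 10, -0.007, -0.028, 0, 0, 0, 0, 10, -0.007, -0.028, 0, 0, 0, 0, 10, -0.007, -0.028, 0, 0, 0, 0]'

```text
clock: 17.85
position: [0.4912, -0.2185, 0.1082]
ee_rot: [0.986, 0.167, 0.001, 0.0]
ft_force: [2.8, -0.5, 4.3]
grip_width: 0.217
grasp_force: 61.2
```

```bash
python3 -c "
from h import *
o=get_obs();p,q=o['position'],o['ee_rot'];print(p,q,o['ft_force'])
im=camera('wrist')[:,:,::-1];a=cv2.imread('pics/w4.png')
cv2.imwrite('pics/w5.png',np.hstack([cv2.resize(x[20:440,190:570],(380,420)) for x in (a,im)]))"
```

```text
[ 0.49116001 -0.21853271  0.10820595] [9.85959022e-01 1.66985835e-01 6.94623985e-04 2.35758559e-04] [ 2.83310637 -0.46118505  4.26959939]
```

View pics/w5.png

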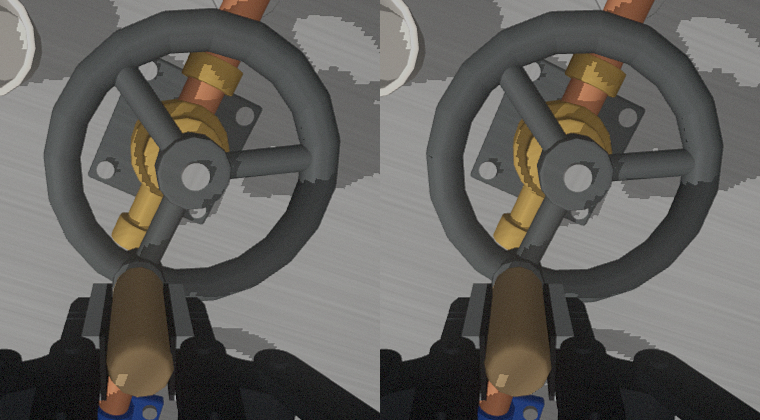

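The side-by-side comparison with the stop shows the spokes, outlet and handle coinciding: hub at (196,177) against (198,177), and the TCP 0.5 mm short. One tiny nudge, then hand in.

>>> step_arm --commands '[10, 0, -0.001, 0, 0, 0, 0, 10, 0, -0.001, 0, 0, 0, 0, 10, 0, -0.001, 0, 0, 0, 0, 10, 0, -0.001, 0, 0, 0, 0, 10, 0, -0.001, 0, 0, 0, 0, 10, 0, -0.001, 0, 0, 0, 0, 10, 0, -0.001, 0, 0, 0, 0, 10, 0, -0.001, 0, 0, 0, 0, 10, 0, -0.001, 0, 0, 0, 0, 10, 0, -0.001, 0, 0, 0, 0]'

```text
clock: 19.15
position: [0.4912, -0.2186, 0.1082]
ee_rot: [0.986, 0.167, 0.001, -0.0]
ft_force: [3.4, 1.6, 7.1]
grip_width: 0.219
grasp_force: 61.2
```

```bash
python3 -c "
from h import *
o=get_obs();print(o['position'],o['ft_force'],o['grasp_force']);print(hand_in())"
```

```text
[ 0.49115737 -0.21857753  0.10817963] [3.35174413 1.5773063  7.07771206] 61.20689350180328
the job is handed in; nothing more can be done
None
```

I closed the gas valve fully against its stop, backed it off two full turns counter-clockwise (the handle is within about 0.5 mm of its stop position), and handed the job in at about 19 s with the crank handle still gripped; I saw no contact with anything else on the bench.

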